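# Close up bowl staves against the stop

## Task

The four wooden staves for a glued-up bowl stand in a row in the assembly channel. With the fingertips behind the last stave, push the whole row along the channel as one closed train, without ramming, until the first stave is fully home against the red stop and no gaps are left; then move the hand clear. Do not grip, lift or tip any stave, do not let the row come apart on the way, and leave the glue bottle, tin and mallet alone.

Things in the scene. Friction and masses are not known exactly. Their poses are not given: they have to be found in the camera images.
- channel: straight assembly channel fixed to the bench: plywood floor between two aluminium lips. 400 mm long along its own y axis, 119 mm wide along its own x axis, 99 mm between the lips. Origin at the middle of its underside, on the bench. Its floor is 8 mm above the bench, the lips' tops 22 mm
- stop: red end stop fixed across one end of the channel (it may be either end): 119 mm across the channel, 20 mm thick along it, 58 mm high, two black knobs on top reach 68 mm. Origin at the middle of its underside at bench height, so the face that the staves meet is 10 mm from it towards the channel's middle
- open_end: brass strip that ends the channel floor at the other, open end; 1 mm above the floor (9 mm above the bench), 20 mm long, nothing stands up there. Origin at the middle of its underside
- stave1: pale wooden stave, loose, 96 mm across the channel (own x), 40 mm along it (own y), 45 mm high, about 0.12 kg, drawn diagonals and a dark centre dot on top. Origin at the middle of its underside, on the channel floor. The four staves stand face to face in one row, in any order, 60 to 140 mm short of the stop; their sides have 1.5 mm play to each lip
- stave2: dark brown wooden stave, loose, 96 mm across the channel (own x), 40 mm along it (own y), 45 mm high, about 0.12 kg, drawn diagonals and a dark centre dot on top. Origin at the middle of its underside, on the channel floor. The four staves stand face to face in one row, in any order, 60 to 140 mm short of the stop; their sides have 1.5 mm play to each lip
- stave3: mid-brown wooden stave, loose, 96 mm across the channel (own x), 40 mm along it (own y), 45 mm high, about 0.12 kg, drawn diagonals and a dark centre dot on top. Origin at the middle of its underside, on the channel floor. The four staves stand face to face in one row, in any order, 60 to 140 mm short of the stop; their sides have 1.5 mm play to each lip
- stave4: reddish wooden stave, loose, 96 mm across the channel (own x), 40 mm along it (own y), 45 mm high, about 0.12 kg, drawn diagonals and a dark centre dot on top. Origin at the middle of its underside, on the channel floor. The four staves stand face to face in one row, in any order, 60 to 140 mm short of the stop; their sides have 1.5 mm play to each lip
- glue: glue bottle standing beside the channel on the robot's side, white with a yellow label and orange cap, 52 mm across, 130 mm high, loose. Origin at the middle of its underside. Leave alone
- wax: low round tin with a pale metal lid and green side on the far side of the channel, 68 mm across, 35 mm high, loose. Origin at the middle of its underside. Leave alone
- mallet: wooden mallet lying on the far side of the channel, 235 mm long along its own x axis (head to +x, 54 mm thick), loose. Origin on its underside, 95 mm from the handle's end. Leave alone
Not all that is in view belongs to the job. Of the things that look like the stop, the middle-sized one is meant.

How it is judged:
By the outcome, as a careful person would: the job done as asked, in the order asked, and still so for the second after the job is handed in, with the robot touching nothing.
It also fails if it takes over 42 s, if anything falls off the work surface, if the arm or the gripper's body presses on something with over 40 N, if the wrist force passes 120 N, or if a joint passes its speed limit or range.

## Robot

A 6-joint arm with a two-finger parallel gripper is mounted at the origin on the work surface. World frame = base frame: x ahead of the robot, y to its left, z up, the work surface at z = 0. Lengths are in m, angles in rad, forces in N, time in s.
With the tool pointing down it reaches from about 0.3 to 0.875 m from the base axis. Payload 6.4 kg.
Tool frame: the origin (TCP) lies where the fingers leave the gripper's body, on its centre line; the fingertips stand 73 mm ahead of it and the grasp point (between the pads) lies 54 mm ahead of it; z points along the fingers, y is the line along which they close (so a half turn about z gives the same grasp; the last joint's range is limited). The gripper opens to 85 mm and grips with 20 to 120 N. Pads are 22 mm wide; open, the fingers measure 114 mm over their backs; the gripper's body (76 mm by 85 mm) begins 54 mm behind the grasp point. The pads swing forward as they close: fully open they stand 13 mm farther back than shut.
Start: joints at [-1.406, 0.181, 1.607, -0, 1.354, -0.206], TCP at [0.208, -0.536, 0.304] pointing down, gripper open.
Joint ranges: [-2.99, 2.99], [-0.89, 2.07], [0.3, 2.58], [-1.14, 4.28], [0, 2.63], [-3.12, 3.12]. Speed limits (rad/s): [2.57, 2.57, 3.01, 3.14, 3.14, 3.14].

## Interface

Orientations are given as a unit quaternion [w, x, y, z].
In Python, from bench import ctrl gives the robot as it stands.
- The arm moves only by the tool carry_out, never from a script. Its argument "steps" is one flat list of numbers, 7 for each row, row after row: the shift along the tool's x, y, z in m, then the turn, a rotation vector about the tool's x, y, z in rad, then the opening, from 0 (shut) to 1 (fully open). In form: [dx, dy, dz, wx, wy, wz, claw, dx, dy, dz, wx, wy, wz, claw, ...]. A call has 1 to 20 rows; each row is the pose to reach, as a shift and turn from the pose commanded when the call began, along the tool's axes at that moment; what a row does not reach only later rows make up. A row lasts 1/10 s, in which the tool goes at most 50 mm and 8.59 degrees, less where a joint would pass 70% of its speed; a pose out of reach is approached as far as the arm can. A call with a gripper value outside its range is refused whole. The fingers move at their own pace and stop on an object; the grip force is fixed at half the most. Time passes only in rows, so rows that repeat a pose let the fingers close. It gives the time, the measured TCP pose, the force, the opening and the grip force at its end, in the units of the state.
- ctrl.get_obs(): the state, without advancing time (a new reading comes with each control period).
- ctrl.camera(name): name is "scene" or "top"; returns the picture (480x640x3 uint8, red, green, blue); there is no depth.
- ctrl.camera_params(name): a dict with "vertical_fov" (degrees; the focal length in pixels is half the picture's height over the tangent of half this angle, whatever the lens; pixels are square), "cx", "cy" (the principal point, pixels), "cam_to_world" (4x4, takes a point from camera to world coordinates). Camera axes: x right, y down, z forward; pixel columns grow to the right and rows downward; lengths in m; the calibration is good to about 2 mm. A picture is of the moment at which its call begins. camera_params takes no time and is no camera call.
- ctrl.hand_in(): hands the job in; it is judged then, once.
The state is a dict: "time_s": time; "q": joint angles; "dq": joint speeds; "joint_efforts": joint torques, N m; "eef_pos": TCP position; "eef_rot": TCP orientation; "wrist_force": force on the tool from outside, world axes, zero at the start; "torque": the same for the moment, N m; "opening": opening from 0.0 (shut) to 1.0 (fully open); "grasp_force": force on a finger pad.
Only numpy, scipy, OpenCV 4.12 (cv2) and the standard library are available. Lean on these libraries where they do the work, as an engineer would, in place of code of your own. Each camera call takes 0.05 s, during which the arm holds its last target. There are 200 camera calls.

## Working session

There is one attempt and no reset: what is moved stays moved. The work goes in short steps, Python scripts to look and compute and a tool call to move; the robot and the scene stay as the last step left them, time stands still between calls to the robot, and variables do not carry over. Pictures are saved under pics/ and viewed, at most 10 in all, crops included, and the job is handed in when it is done.

Besides the shell and the picture viewer there is one more tool, called after "Request:" by a JSON object that holds its "name" and its "arguments", one argument or row to a line. carry_out: Moves the arm, as the interface text tells. Its arguments: {"type":"object","properties":{"steps":{"type":"array"}},"required":["steps"]}

```bash
mkdir -p pics; ls
python3 - <<'E'
from bench import ctrl
import cv2,numpy as np
for n in("scene","top"):
    cv2.imwrite(f"pics/{n}0.png",ctrl.camera(n)[:,:,::-1]); p=ctrl.camera_params(n); print(n,p["vertical_fov"],p["cx"],p["cy"],np.round(p["cam_to_world"],4).tolist(), [k for k in p])
o=ctrl.get_obs(); print({k:np.round(v,3).tolist() for k,v in o.items()})
E
```

```text
pics
scene 42.79586106956476 311.6109931240526 233.21495385956413 [[-0.4915, 0.743, -0.4543, 1.1087], [0.8708, 0.4115, -0.2691, 0.3465], [-0.013, -0.5279, -0.8492, 1.0254], [0.0, 0.0, 0.0, 1.0]] ['vertical_fov', 'cx', 'cy', 'cam_to_world']
top 42.500161468434804 322.96813124748434 243.7730104439495 [[-0.02, -0.9823, 0.186, 0.3736], [-0.9997, 0.017, -0.0179, 0.0422], [0.0144, -0.1863, -0.9824, 1.0632], [0.0, 0.0, 0.0, 1.0]] ['vertical_fov', 'cx', 'cy', 'cam_to_world']
{'time_s': 0.1, 'q': [-1.406, 0.181, 1.608, -0.0, 1.354, -0.206], 'dq': [0.001, -0.002, -0.005, 0.001, 0.0, 0.002], 'joint_efforts': [0.001, -44.587, -35.224, -0.0, 0.004, 0.0], 'eef_pos': [0.208, -0.536, 0.303], 'eef_rot': [-0.001, 0.983, 0.184, 0.0], 'wrist_force': [-0.92, 0.239, 0.703], 'torque': [0.011, 0.025, -0.024], 'grasp_force': 0.0, 'opening': 1.002}
```

View pics/top0.png

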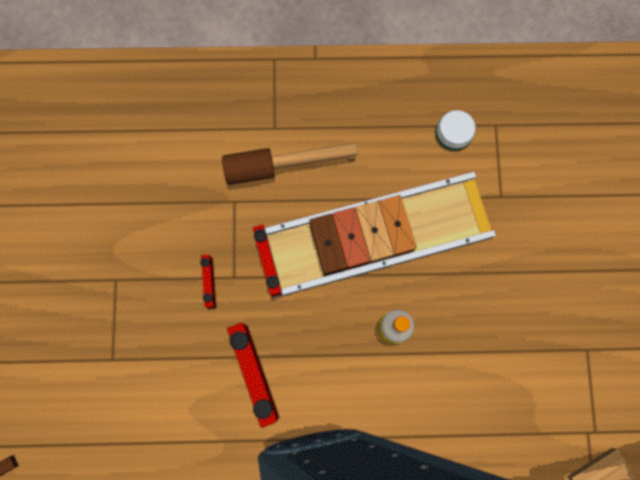

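View pics/scene0.png

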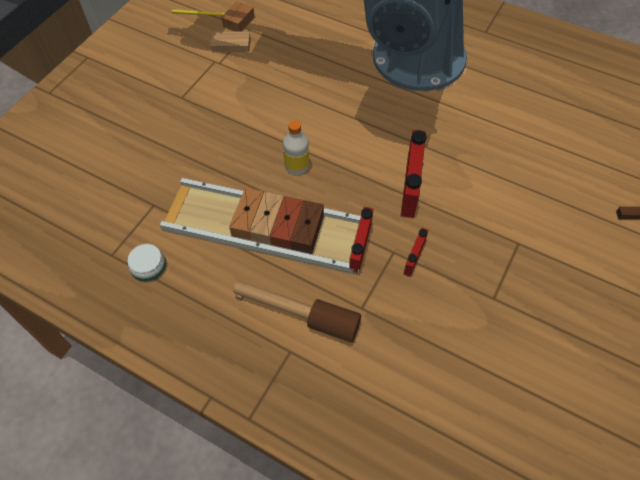

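The top view shows the stop at the left end (knobs near (260,236) and (272,283)). Stave dots run from (328,243) to (397,224), and the brass open end is near (480,205). The glue bottle is at (395,327). The last stave is the mid-brown one on the right. Next I'll triangulate these.

```bash
cat > h.py <<'E'
from bench import ctrl
import cv2,numpy as np
P={n:ctrl.camera_params(n) for n in("scene","top")}
def ray(n,u,v):
    p=P[n];f=240/np.tan(np.radians(p["vertical_fov"])/2);T=np.array(p["cam_to_world"])
    return T[:3,3],T[:3,:3]@np.array([(u-p["cx"])/f,(v-p["cy"])/f,1])
def cast(n,uv,z):
    o,d=ray(n,*uv);return o+d*(z-o[2])/d[2]
def tri(a,b):
    A=np.zeros((3,3));c=np.zeros(3)
    for n,uv in(("top",a),("scene",b)):
        o,d=ray(n,*uv);d/=np.linalg.norm(d);M=np.eye(3)-np.outer(d,d);A+=M;c+=M@o
    return np.linalg.solve(A,c)
def dark(im,uv,r=5):
    u,v=uv;g=cv2.cvtColor(im,cv2.COLOR_RGB2GRAY)[v-r:v+r+1,u-r:u+r+1].astype(float)
    w=np.clip(np.percentile(g,40)-g,0,None)**2;y,x=np.mgrid[-r:r+1,-r:r+1]
    return u+(w*x).sum()/w.sum(),v+(w*y).sum()/w.sum()
E
python3 - <<'E'
from h import *
t=cv2.imread("pics/top0.png")[:,:,::-1];s=cv2.imread("pics/scene0.png")[:,:,::-1]
for n,a,b in(("dark",(328,243),(308,222)),("red",(351,237),(287,217)),("pale",(375,230),(267,213)),("mid",(397,224),(247,208))):
    a=dark(t,a);b=dark(s,b);print(n,np.round(a,1),np.round(b,1),"tri",tri(a,b).round(4),"top",cast("top",a,.053).round(4)[:2],"scn",cast("scene",b,.053).round(4)[:2])
for n,a,b in(("knobfar",(260,236),(357,248)),("knobnear",(272.5,283),(367,213))):
    print(n,cast("top",a,.068).round(4)[:2],cast("scene",b,.068).round(4)[:2])
print("glue cap",cast("top",(402,324),.13).round(3),cast("scene",(295,127),.13).round(3))
h=cv2.cvtColor(t,cv2.COLOR_RGB2HSV)
m=cv2.inRange(h,(19,170,120),(28,255,255));m[:, :440]=0;m[:170]=0;m[250:]=0
c=max(cv2.findContours(m,0,2)[0],key=cv2.contourArea);r=cv2.minAreaRect(c);print("brass",r,cast("top",r[0],.009).round(4))
for uv in((475,176),(494,235)):print("lip end",cast("top",uv,.022).round(4))
z=cv2.resize(t[160:310,240:510],None,fx=2.9,fy=2.9,interpolation=2);cv2.imwrite("pics/z.png",z[:,:,::-1])
E
```

```text
dark [327.6 242.6] [307.2 221.6] tri [0.5675 0.0163 0.0484] top [0.5668 0.0161] scn [0.5699 0.0183]
red [350.9 236. ] [286.7 217. ] tri [ 0.5779 -0.023   0.0492] top [ 0.5773 -0.0232] scn [ 0.5798 -0.021 ]
pale [374.1 229.6] [266.4 212.6] tri [ 0.5881 -0.0622  0.0492] top [ 0.5875 -0.0623] scn [ 0.59   -0.0601]
mid [397.2 223.4] [246.4 208.1] tri [ 0.598  -0.1014  0.0495] top [ 0.5975 -0.1016] scn [ 0.5997 -0.0992]
knobfar [0.5768 0.1272] [0.5842 0.1305]
knobnear [0.4988 0.1071] [0.5073 0.1121]
glue cap [ 0.425 -0.091  0.13 ] [ 0.435 -0.084  0.13 ]
brass ((477.318603515625, 205.5580291748047), (52.45951843261719, 11.619572639465332), 72.25532531738281) [ 0.6372 -0.251   0.009 ]
lip end [ 0.6875 -0.2468  0.022 ]
lip end [ 0.5811 -0.2728  0.022 ]
```

View pics/z.png

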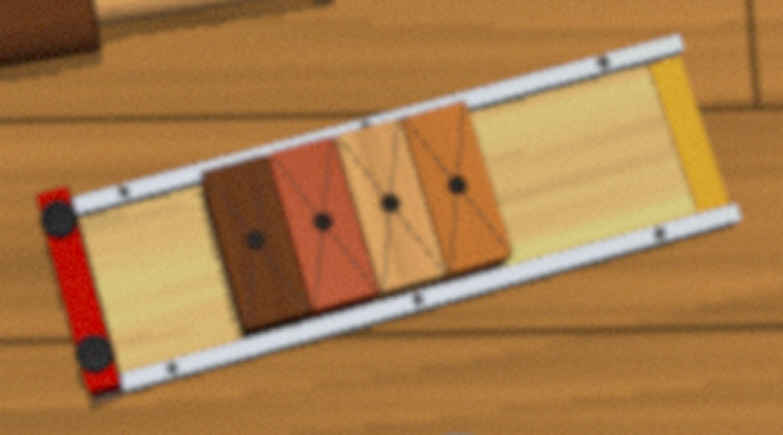

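The row lies at about 14.4° to world y, with about 75 mm to go to the stop, and the last stave is mid-brown. First I'll hover behind it with tool x along the push direction and the fingers half open, so there are two contact points.

Request:
{"name": "carry_out", "arguments": {
  "steps": [0.25, -0.1, 0, 0, 0, -0.7, 0.5, 0.25, -0.1, 0, 0, 0, -0.7, 0.5, 0.25, -0.1, 0, 0, 0, -0.7, 0.5, 0.25, -0.1, 0, 0, 0, -0.7, 0.5, 0.25, -0.1, 0, 0, 0, -0.7, 0.5, 0.515, -0.209, 0.1, 0, 0, -1.452, 0.5, 0.515, -0.209, 0.1, 0, 0, -1.452, 0.5, 0.515, -0.209, 0.1, 0, 0, -1.452, 0.5, 0.515, -0.209, 0.1, 0, 0, -1.452, 0.5, 0.515, -0.209, 0.1, 0, 0, -1.452, 0.5, 0.515, -0.209, 0.1, 0, 0, -1.452, 0.5, 0.515, -0.209, 0.1, 0, 0, -1.452, 0.5, 0.515, -0.209, 0.1, 0, 0, -1.452, 0.5, 0.515, -0.209, 0.1, 0, 0, -1.452, 0.5, 0.515, -0.209, 0.1, 0, 0, -1.452, 0.5, 0.515, -0.209, 0.1, 0, 0, -1.452, 0.5, 0.515, -0.209, 0.1, 0, 0, -1.452, 0.5]
}}

```text
time_s: 1.8
eef_pos: [0.6123, -0.1556, 0.2045]
eef_rot: [0.0, 0.613, 0.79, 0.0]
wrist_force: [-0.1, -0.3, -0.3]
opening: 0.499
grasp_force: 0.0
```

```bash
cat > see.py <<'E'
from h import *
import sys
from scipy.spatial.transform import Rotation as R
k=sys.argv[1];o=ctrl.get_obs();q=o["eef_rot"];M=R.from_quat([q[1],q[2],q[3],q[0]]).as_matrix()
p=np.array(o["eef_pos"]);print("t",o["time_s"],"pos",p.round(4),"open",round(float(o["opening"]),3),"F",np.round(o["wrist_force"],2));print(M.round(4).tolist())
u=np.array([-.2487,.9686,0]);r=np.array([.6035,-.1199,.053])
print("along/across rel. rear face",((p-r)@u).round(4),((p-r)@np.array([.9686,.2487,0])).round(4))
a=ctrl.camera("top")[150:320,220:520];b=ctrl.camera("scene")[110:310,130:430]
cv2.imwrite(f"pics/{k}.png",np.vstack([cv2.resize(a,None,fx=1.6,fy=1.6),cv2.resize(b,None,fx=1.6,fy=1.6)])[:,:,::-1])
E
python3 see.py a
```

```text
t 1.8 pos [ 0.6123 -0.1556  0.2045] open 0.499 F [-0.06 -0.3  -0.28]
[[-0.2478, 0.9688, 0.0007], [0.9688, 0.2478, -0.0004], [-0.0006, 0.0006, -1.0]]
along/across rel. rear face -0.0368 -0.0004
```

View pics/a.png

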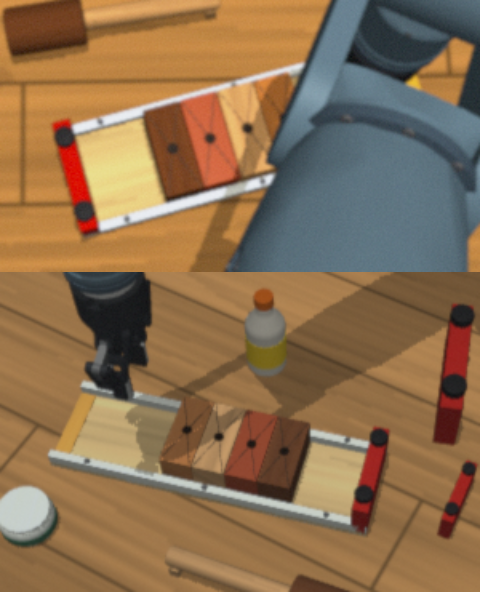

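The hand hovers behind the last stave over the open part of the channel (top view blocked there by the arm; in the scene view the fingertips are at about (120,390)). The bottle is clear. Now I'll lower the hand.

Request:
{"name": "carry_out", "arguments": {
  "steps": [0, 0, 0.02, 0, 0, 0, 0.5, 0, 0, 0.045, 0, 0, 0, 0.5, 0, 0, 0.07, 0, 0, 0, 0.5, 0, 0, 0.085, 0, 0, 0, 0.5, 0, 0, 0.095, 0, 0, 0, 0.5, 0, 0, 0.1, 0, 0, 0, 0.5, 0, 0, 0.105, 0, 0, 0, 0.5, 0, 0, 0.108, 0, 0, 0, 0.5, 0, 0, 0.108, 0, 0, 0, 0.5]
}}

```text
time_s: 2.8
eef_pos: [0.6128, -0.1546, 0.0962]
eef_rot: [0.0, 0.613, 0.79, 0.0]
wrist_force: [-0.1, -0.6, 0.1]
opening: 0.496
grasp_force: 0.0
```

```bash
python3 see.py b
```

```text
t 2.8 pos [ 0.6128 -0.1546  0.0962] open 0.496 F [-0.07 -0.58  0.08]
[[-0.2494, 0.9684, 0.0005], [0.9684, 0.2494, -0.0002], [-0.0003, 0.0004, -1.0]]
along/across rel. rear face -0.0359 0.0004
```

View pics/b.png

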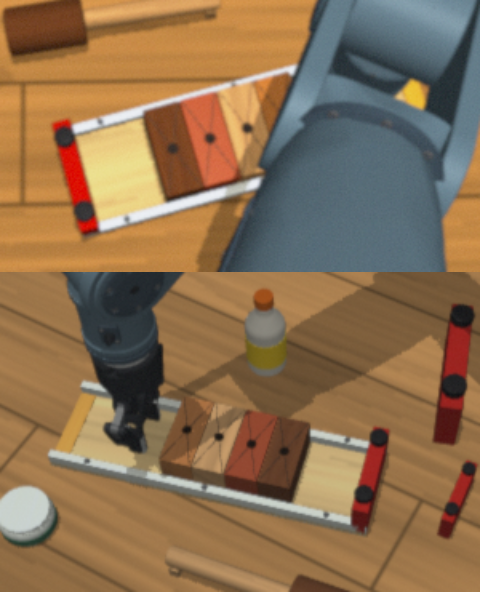

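The fingers stand free between the lips, with their tips at about (140,450) in the scene crop and not touching anything. I'll creep forward to make contact gently.

Request:
{"name": "carry_out", "arguments": {
  "steps": [0.004, 0, 0, 0, 0, 0, 0.5, 0.008, 0, 0, 0, 0, 0, 0.5, 0.012, 0, 0, 0, 0, 0, 0.5, 0.015, 0, 0, 0, 0, 0, 0.5, 0.017, 0, 0, 0, 0, 0, 0.5, 0.018, 0, 0, 0, 0, 0, 0.5, 0.018, 0, 0, 0, 0, 0, 0.5]
}}

```text
time_s: 3.6
eef_pos: [0.6081, -0.1369, 0.0959]
eef_rot: [-0.0, 0.613, 0.79, -0.0]
wrist_force: [-0.7, -0.3, -0.2]
opening: 0.5
grasp_force: 0.0
```

```bash
python3 see.py c
python3 - <<'E'
from h import *
im=ctrl.camera("scene")[175:255,190:330]
cv2.imwrite("pics/c2.png",cv2.resize(im,None,fx=5,fy=5,interpolation=2)[:,:,::-1])
u=np.array([-.2494,.9684,0]);n=np.array([.9684,.2494,0]);p=np.array(ctrl.get_obs()["eef_pos"])
p0=P["scene"];f=240/np.tan(np.radians(p0["vertical_fov"])/2);T=np.linalg.inv(p0["cam_to_world"])
for z in(.012,.02,.03):
    X=p+n*.03+u*.011;X[2]=z;c=T[:3,:3]@X+T[:3,3];print(z,((c[0]/c[2]*f+p0["cx"]-190)*5).round(),((c[1]/c[2]*f+p0["cy"]-175)*5).round())
E
```

```text
t 3.6 pos [ 0.6081 -0.1369  0.0959] open 0.5 F [-0.67 -0.32 -0.15]
[[-0.2496, 0.9684, -0.0001], [0.9684, 0.2496, 0.0001], [0.0001, -0.0001, -1.0]]
along/across rel. rear face -0.0176 0.0002
0.012 202.0 268.0
0.02 200.0 257.0
0.03 197.0 243.0
```

View pics/c2.png

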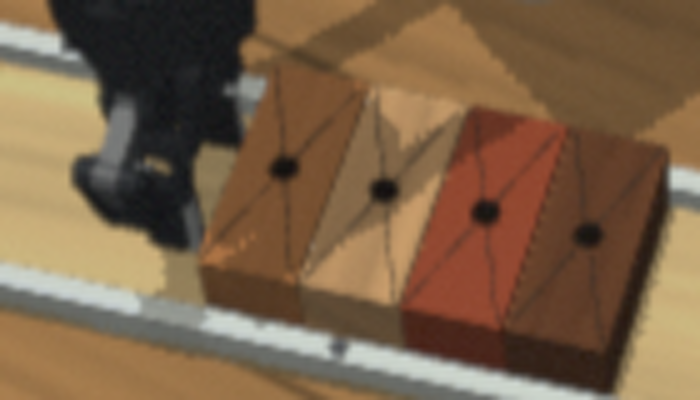

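The fingertips are about 26 mm above the bench and 6 mm behind the stave. I'll lower 10 mm so the push comes in low, then make contact slowly.

Request:
{"name": "carry_out", "arguments": {
  "steps": [0, 0, 0.004, 0, 0, 0, 0.5, 0, 0, 0.008, 0, 0, 0, 0.5, 0, 0, 0.01, 0, 0, 0, 0.5, 0.001, 0, 0.01, 0, 0, 0, 0.5, 0.002, 0, 0.01, 0, 0, 0, 0.5, 0.003, 0, 0.01, 0, 0, 0, 0.5, 0.004, 0, 0.01, 0, 0, 0, 0.5, 0.005, 0, 0.01, 0, 0, 0, 0.5, 0.006, 0, 0.01, 0, 0, 0, 0.5, 0.007, 0, 0.01, 0, 0, 0, 0.5, 0.008, 0, 0.01, 0, 0, 0, 0.5, 0.009, 0, 0.01, 0, 0, 0, 0.5, 0.01, 0, 0.01, 0, 0, 0, 0.5, 0.011, 0, 0.01, 0, 0, 0, 0.5, 0.012, 0, 0.01, 0, 0, 0, 0.5]
}}

```text
time_s: 5.25
eef_pos: [0.6052, -0.1256, 0.086]
eef_rot: [0.0, 0.613, 0.79, -0.0]
wrist_force: [0.5, -2.7, -0.5]
opening: 0.498
grasp_force: 1.1
```

Contact made at 2.7 N, consistent with sliding the whole row. I'll push on steadily.

Request:
{"name": "carry_out", "arguments": {
  "steps": [0.001, 0, 0, 0, 0, 0, 0.5, 0.0025, 0, 0, 0, 0, 0, 0.5, 0.0045, 0, 0, 0, 0, 0, 0.5, 0.007, 0, 0, 0, 0, 0, 0.5, 0.0095, 0, 0, 0, 0, 0, 0.5, 0.012, 0, 0, 0, 0, 0, 0.5, 0.0145, 0, 0, 0, 0, 0, 0.5, 0.017, 0, 0, 0, 0, 0, 0.5, 0.0195, 0, 0, 0, 0, 0, 0.5, 0.022, 0, 0, 0, 0, 0, 0.5, 0.0245, 0, 0, 0, 0, 0, 0.5, 0.027, 0, 0, 0, 0, 0, 0.5, 0.0295, 0, 0, 0, 0, 0, 0.5, 0.032, 0, 0, 0, 0, 0, 0.5, 0.0345, 0, 0, 0, 0, 0, 0.5, 0.037, 0, 0, 0, 0, 0, 0.5, 0.039, 0, 0, 0, 0, 0, 0.5, 0.041, 0, 0, 0, 0, 0, 0.5, 0.0425, 0, 0, 0, 0, 0, 0.5, 0.0435, 0, 0, 0, 0, 0, 0.5]
}}

```text
time_s: 7.25
eef_pos: [0.5944, -0.0833, 0.086]
eef_rot: [0.0, 0.613, 0.79, 0.0]
wrist_force: [1.7, -3.6, 1.9]
opening: 0.498
grasp_force: 1.6
```

```bash
python3 see.py d
```

```text
t 7.25 pos [ 0.5944 -0.0833  0.086 ] open 0.498 F [ 1.72 -3.64  1.94]
[[-0.2494, 0.9684, 0.0002], [0.9684, 0.2494, -0.0001], [-0.0001, 0.0001, -1.0]]
along/across rel. rear face 0.0378 0.0003
```

View pics/d.png

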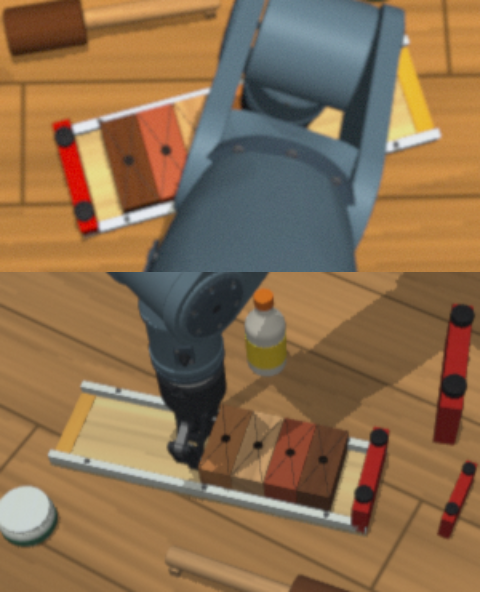

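The row is closed and the dark stave is about 28 mm from the stop (dot at (129,160) in the top crop). I'll push 20 mm more, slowing down towards the end.

Request:
{"name": "carry_out", "arguments": {
  "steps": [0.001, 0, 0, 0, 0, 0, 0.5, 0.0025, 0, 0, 0, 0, 0, 0.5, 0.0045, 0, 0, 0, 0, 0, 0.5, 0.0065, 0, 0, 0, 0, 0, 0.5, 0.0085, 0, 0, 0, 0, 0, 0.5, 0.0105, 0, 0, 0, 0, 0, 0.5, 0.0125, 0, 0, 0, 0, 0, 0.5, 0.014, 0, 0, 0, 0, 0, 0.5, 0.0155, 0, 0, 0, 0, 0, 0.5, 0.017, 0, 0, 0, 0, 0, 0.5, 0.018, 0, 0, 0, 0, 0, 0.5, 0.019, 0, 0, 0, 0, 0, 0.5, 0.02, 0, 0, 0, 0, 0, 0.5, 0.0205, 0, 0, 0, 0, 0, 0.5, 0.021, 0, 0, 0, 0, 0, 0.5]
}}

```text
time_s: 8.85
eef_pos: [0.5891, -0.063, 0.0859]
eef_rot: [0.0, 0.613, 0.79, 0.0]
wrist_force: [0.5, -3.7, 2.5]
opening: 0.497
grasp_force: 1.8
```

Request:
{"name": "carry_out", "arguments": {
  "steps": [0.0005, 0, 0, 0, 0, 0, 0.5, 0.001, 0, 0, 0, 0, 0, 0.5, 0.0015, 0, 0, 0, 0, 0, 0.5, 0.002, 0, 0, 0, 0, 0, 0.5, 0.0025, 0, 0, 0, 0, 0, 0.5, 0.003, 0, 0, 0, 0, 0, 0.5, 0.0035, 0, 0, 0, 0, 0, 0.5]
}}

```text
time_s: 9.55
eef_pos: [0.5882, -0.0596, 0.0859]
eef_rot: [0.0, 0.613, 0.79, 0.0]
wrist_force: [1.0, -3.9, 2.4]
opening: 0.501
grasp_force: 1.9
```

Request:
{"name": "carry_out", "arguments": {
  "steps": [0.0005, 0, 0, 0, 0, 0, 0.5, 0.001, 0, 0, 0, 0, 0, 0.5, 0.0015, 0, 0, 0, 0, 0, 0.5, 0.002, 0, 0, 0, 0, 0, 0.5]
}}

```text
time_s: 9.95
eef_pos: [0.5877, -0.0577, 0.0859]
eef_rot: [0.0, 0.613, 0.79, 0.0]
wrist_force: [0.3, -3.3, 2.5]
opening: 0.503
grasp_force: 2.0
```

Request:
{"name": "carry_out", "arguments": {
  "steps": [0.0005, 0, 0, 0, 0, 0, 0.5, 0.001, 0, 0, 0, 0, 0, 0.5, 0.0015, 0, 0, 0, 0, 0, 0.5]
}}

```text
time_s: 10.25
eef_pos: [0.5874, -0.0564, 0.0859]
eef_rot: [0.0, 0.613, 0.79, -0.0]
wrist_force: [1.0, -6.3, 2.4]
opening: 0.502
grasp_force: 3.2
```

```bash
python3 see.py e
```

```text
t 10.25 pos [ 0.5874 -0.0564  0.0859] open 0.502 F [ 1.   -6.29  2.44]
[[-0.2494, 0.9684, 0.0003], [0.9684, 0.2494, -0.0005], [-0.0005, 0.0001, -1.0]]
along/across rel. rear face 0.0655 0.0002
```

View pics/e.png

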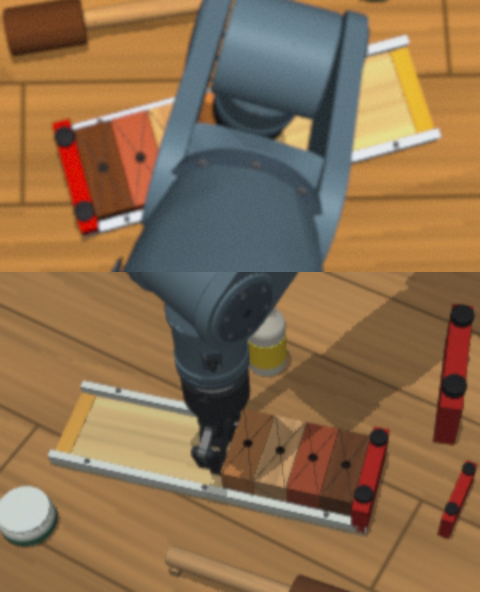

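The dark stave looks to be at the stop (no floor visible between them in the top crop), and the force has started to rise. I'll press a little more to seat the row.

Request:
{"name": "carry_out", "arguments": {
  "steps": [0.0005, 0, 0, 0, 0, 0, 0.5, 0.001, 0, 0, 0, 0, 0, 0.5, 0.001, 0, 0, 0, 0, 0, 0.5]
}}

```text
time_s: 10.65
eef_pos: [0.5874, -0.0563, 0.0859]
eef_rot: [0.001, 0.613, 0.79, -0.0]
wrist_force: [1.6, -8.5, 0.1]
opening: 0.498
grasp_force: 4.4
```

Request:
{"name": "carry_out", "arguments": {
  "steps": [0.0005, 0, 0, 0, 0, 0, 0.5, 0.001, 0, 0, 0, 0, 0, 0.5, 0.0015, 0, 0, 0, 0, 0, 0.5, 0.0015, 0, 0, 0, 0, 0, 0.5, 0.0015, 0, 0, 0, 0, 0, 0.5]
}}

```text
time_s: 11.15
eef_pos: [0.5873, -0.0562, 0.086]
eef_rot: [0.002, 0.613, 0.79, -0.001]
wrist_force: [3.2, -14.5, -0.5]
opening: 0.5
grasp_force: 7.2
```

The row has stalled at 14.5 N, so it is home. I'll back off straight, then lift clear.

Request:
{"name": "carry_out", "arguments": {
  "steps": [-0.001, 0, 0, 0, 0, 0, 0.5, -0.003, 0, 0, 0, 0, 0, 0.5, -0.006, 0, 0, 0, 0, 0, 0.5, -0.012, 0, 0, 0, 0, 0, 0.5, -0.02, 0, 0, 0, 0, 0, 0.5, -0.03, 0, 0, 0, 0, 0, 0.5, -0.04, 0, 0, 0, 0, 0, 0.5, -0.045, 0, -0.005, 0, 0, 0, 0.5, -0.045, 0, -0.03, 0, 0, 0, 0.5, -0.045, 0, -0.06, 0, 0, 0, 0.5, -0.045, 0, -0.1, 0, 0, 0, 0.5, -0.045, 0, -0.14, 0, 0, 0, 0.5, -0.045, 0, -0.18, 0, 0, 0, 0.5, -0.045, 0, -0.2, 0, 0, 0, 0.5, -0.12, 0, -0.2, 0, 0, 0, 0.5, -0.3, 0, -0.2, 0, 0, 0, 0.5, -0.3, 0, -0.2, 0, 0, 0, 0.5, -0.3, 0, -0.2, 0, 0, 0, 0.5, -0.3, 0, -0.2, 0, 0, 0, 0.5, -0.3, 0, -0.2, 0, 0, 0, 0.5]
}}

```text
time_s: 13.15
eef_pos: [0.6607, -0.351, 0.2848]
eef_rot: [0.0, 0.615, 0.789, -0.001]
wrist_force: [0.3, 0.4, -0.4]
opening: 0.502
grasp_force: 0.0
```

```bash
python3 see.py f
python3 - <<'E'
from h import *
t=ctrl.camera("top")
z=cv2.resize(t[170:310,240:440],None,fx=4,fy=4,interpolation=2);cv2.imwrite("pics/f2.png",z[:,:,::-1])
E
```

```text
t 13.15 pos [ 0.6607 -0.351   0.2848] open 0.502 F [ 0.26  0.37 -0.41]
[[-0.2438, 0.9698, -0.0005], [0.9698, 0.2438, -0.0016], [-0.0014, -0.0008, -1.0]]
along/across rel. rear face -0.2381 -0.0021
```

View pics/f2.png

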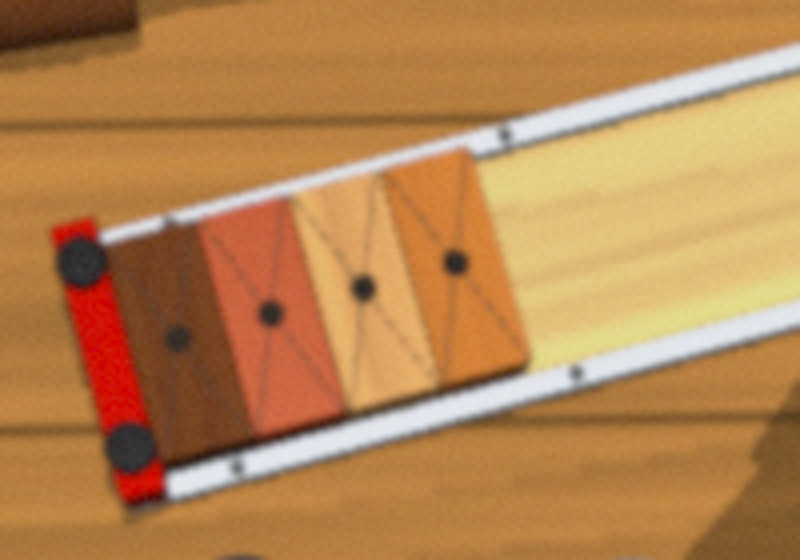

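View pics/f.png

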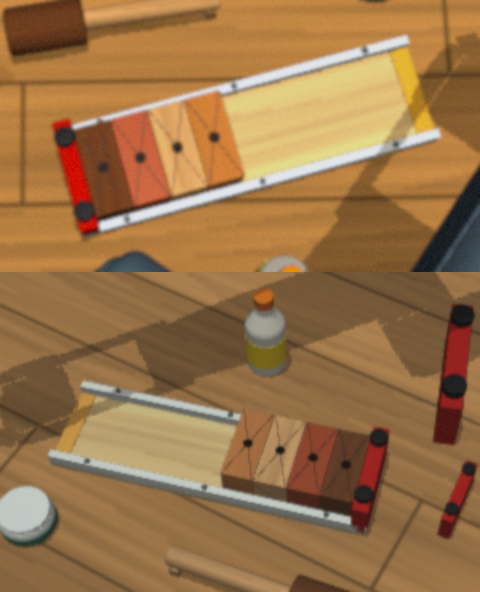

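The dark stave sits flush against the stop, with its dot at (178,338) and the last at (456,262) in the zoom. There are no gaps between staves, the hand is clear, and the glue bottle, tin and mallet have not moved. Handing in.

```bash
python3 -c "
from bench import ctrl
print(ctrl.hand_in())"
```

```text
the job is handed in; nothing more can be done
None
```

The row is closed and home against the red stop, the hand is clear, and the job is handed in at about 13 s of the 42 s limit; the judged result was not shown.

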